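Fetch the flat tin from behind the jars and put the jars back

TASK

Take the two jars and the mill out of the front row of the wooden caddy and stand all three upright on the chopping board; once they are all there, lay the flat tin from behind them flat in the middle of the metal tray, its long side along the tray's long side. Then stand the jars and the mill back in the caddy, each in the very place where it stood at the start. Tip nothing over, and leave the mug, the round tin and the oil bottle where they are.

Things in the scene. Friction and masses are not known exactly. Their poses are not given: they have to be found in the camera images.
- jar_tall: The taller glass jar with a pale lid, 60 mm in diameter, 101 mm high, about 0.3 kg. Origin at the centre of its underside, z up. At the start it stands in one of the three places of the caddy's front row (which one varies); it must return to that place.
- jar_short: The shorter glass jar with a dark lid, 60 mm in diameter, 90 mm high, about 0.3 kg. Origin at the centre of its underside, z up. Starts in another place of the front row and must return to it.
- mill: Turned wooden pepper mill, 58 mm in diameter at most, 170 mm high, about 0.2 kg; it does not turn apart. Origin at the centre of its underside, z up. Starts in the remaining place of the front row and must return to it. Its round head, 48 mm wide, reaches from 123 to 159 mm up and is a good grip (a knob of 12 mm on top).
- flat_tin: Flat oblong tin, 63 mm (its x) by 105 mm (its y) by 26 mm high, about 0.15 kg. Origin at the centre of its underside, z up. Lies in the caddy behind the front row, long side along the row, only about 7 to 13 mm behind the jars: a finger can enter in front of it only when they are gone. About 30 mm are free behind it.
- caddy: Fixed low open wooden caddy, 200 mm deep (its x) by 250 wide (its y). Origin at the centre of its underside; x points from front to back, away from the robot within 0.15 rad. Floor 8 mm thick; rim 7 mm thick, its top at 24 mm in front and at the sides, 34 at the back. Front row at about x = -0.051, its three places about 74 mm apart along y; the flat tin lies at about x = 0.02.
- board: Fixed wooden chopping board, 220 mm (its x) by 330 mm (its y) by 22 mm thick, its long side (y) pointing away from the robot within 0.2 rad; it lies at the right. Origin at the centre of its underside. The things cleared away stand on it, anywhere, fully on the board.
- tray: Fixed shallow metal tray, 170 mm (its x) by 200 mm (its y) by 16 mm high, walls and floor 4 mm thick. Origin at the centre of its underside. The flat tin belongs in its middle, the tin's y along the tray's y (either way round).
- mug: Green and white mug, 86 mm in diameter, 88 mm high, behind the work. A bystander: leave it alone. Origin within its underside.
- round_tin: Round squat food tin, 75 mm in diameter, 58 mm high, behind the work. A bystander: leave it alone. Origin at the centre of its underside.
- oil_bottle: Clear glass oil bottle, 61 mm in diameter, 280 mm high, at the right. A bystander: leave it alone. Origin at the centre of its underside.
There are look-alikes about, which are no part of the job. Leave any blue or yellow look-alike of the jar_tall alone.

How it is judged:
By the outcome, as a careful person would: the job done as asked, in the order asked, and still so for the second after the job is handed in, with the robot touching nothing.
It also fails if it takes over 147 s, if anything falls off the work surface, if the arm or the gripper's body presses on something with over 40 N, if the wrist force passes 120 N, or if a joint passes its speed limit or range.

ROBOT

A 6-joint arm with a two-finger parallel gripper is mounted at the origin on a cart in front of the work surface, level with it; the furniture and walls round the work are solid. World frame = base frame: x ahead of the robot, y to its left, z up, the work surface at z = 0. Lengths are in m, angles in degrees, forces in N, time in s.
With the tool pointing down it reaches from about 0.4 to 0.925 m from the base axis. Payload 12.5 kg.
Tool frame: the origin (TCP) lies at the centre of the arm's flange, where the gripper is bolted on; the fingertips stand 190 mm ahead of it and the grasp point (between the pads) lies 171 mm ahead of it; z points along the fingers, y is the line along which they close (so a half turn about z gives the same grasp; the last joint's range is limited). The gripper opens to 95 mm and grips with 3 to 60 N. Pads are 20 mm wide; open, the fingers measure 119 mm over their backs; the gripper's body (75 mm by 180 mm) begins 59 mm behind the grasp point.
Start: joints at [63.22, 28.126, 89.318, -0, 62.55, -6.05], TCP at [0.221, 0.585, 0.405] pointing down, gripper open.
Joint ranges: [-177.58, 177.58], [-47.91, 125.51], [2.72, 160], [-65.01, 245.01], [3.68, 167.84], [-153.87, 153.87]. Speed limits (degrees/s): [127.2, 127.2, 159.86, 180, 180, 180].

INTERFACE

Orientations are given as [roll, pitch, yaw] about the fixed x, y, z axes, in that order (R = Rz(yaw) Ry(pitch) Rx(roll)).
In Python, from station import read_state, capture, camera_params, finish_job, boxes_of, silhouettes gives the robot as it stands. The module is installed in compiled form; this text tells all that it offers.
- The arm moves only by the tool apply_moves, never from a script. Its arguments are lists of equal length, an entry for each row: "dp": the shift along the world's x, y, z in m, a list of three; "turn": the turn, a rotation vector about the world's x, y, z in rad, a list of three; "gripper": the opening, from -1 (shut) to 1 (fully open). In form: {"dp": [[tx, ty, tz], ...], "turn": [[rx, ry, rz], ...], "gripper": [gripper, ...]}. A call has 1 to 8 rows; each row is the pose to reach, as a shift and turn from the pose commanded when the call began; what a row does not reach only later rows make up. A row lasts 1/8 s, in which the tool goes at most 62.5 mm and 10.7 degrees, less where a joint would pass 70% of its speed; a pose out of reach is approached as far as the arm can. A call with a gripper value outside its range is refused whole. The fingers move at their own pace and stop on an object; the grip force is fixed at half the most. Time passes only in rows, so rows that repeat a pose let the fingers close. It gives the time, the measured TCP pose, the force, the opening and the grip force at its end, in the units of the state.
- read_state(): the state, without advancing time (a new reading comes with each control period).
- capture(name): name is "side" or "top"; returns the picture (400x640x3 uint8, red, green, blue); there is no depth.
- camera_params(name): a dict with "fovy" (degrees; the focal length in pixels is half the picture's height over the tangent of half this angle, whatever the lens; pixels are square), "cx", "cy" (the principal point, pixels), "view" (4x4, takes a point from world to camera coordinates). Camera axes: x right, y down, z forward; pixel columns grow to the right and rows downward; lengths in m; the calibration is good to about 2 mm. A picture is of the moment at which its call begins. camera_params takes no time and is no camera call.
- finish_job(): hands the job in; it is judged then, once.
Trained networks look in the newest picture that a camera, given by its name, has taken for a name from the list of things; names that differ only in an ending like _2 or _b are one class to them, and where a whole thing is asked for, a point or a joint stands for the part that bears it (a point fixed in the world has none). Each returns a list of dicts, best first, with "confidence" (0 to 1); they miss things now and then, are a little off and sometimes report something else, mostly with a low value. They report only what shows in the picture. A call takes as long as a camera call. They do not tell look-alikes from the thing itself.
- boxes_of(query, camera): "extent" ([left, top, width, height] in pixels, round what is visible of it).
- silhouettes(query, camera): "region" (400x640 bool, what is visible of it) and "extent" ([left, top, width, height] in pixels, round what is visible of it).
The state is a dict: "t": time; "qpos": joint angles; "joint_vel": joint speeds; "effort": joint torques, N m; "tool_pos": TCP position; "orientation": TCP orientation; "force": force on the tool from outside, world axes, zero at the start; "torque": the same for the moment, N m; "grip_width": finger opening in m; "grip_force": force on a finger pad.
Only numpy, scipy, OpenCV 4.12 (cv2) and the standard library are available. Lean on these libraries where they do the work, as an engineer would, in place of code of your own. Each camera call takes 0.05 s, during which the arm holds its last target. There are 200 camera calls.

## Working session

There is one attempt and no reset: what is moved stays moved. The work goes in short steps, Python scripts to look and compute and a tool call to move; the robot and the scene stay as the last step left them, time stands still between calls to the robot, and variables do not carry over. Pictures are saved under pics/ and viewed, at most 14 in all, crops included, and the job is handed in when it is done.

Besides the shell and the picture viewer there is one more tool, called after "Call:" as a command line: name --argument value ..., lists and objects as JSON in quotes. apply_moves: Moves the arm, as the interface text tells. Its arguments: {"type":"object","properties":{"dp":{"type":"array"},"turn":{"type":"array"},"gripper":{"type":"array"}},"required":["dp","turn","gripper"]}

```bash
mkdir -p pics
python3 - <<'E'
from station import *
import cv2
for n in("side","top"):
    p=capture(n); cv2.imwrite(f"pics/{n}0.png",p[:,:,::-1]); c=camera_params(n); print(n,c)
s=read_state(); print(s)
E
```

```text
side {'fovy': 56.2547366663093, 'cx': 321.2405721384297, 'cy': 195.759418555788, 'view': array([[-0.99933781,  0.0294235 , -0.02140561,  0.52444762],
       [ 0.03298853,  0.48443594, -0.87420454,  0.07185392],
       [-0.01535251, -0.87433179, -0.48508579,  1.55471031],
       [ 0.        ,  0.        ,  0.        ,  1.        ]])}
top {'fovy': 51.497650266855786, 'cx': 319.32101319825654, 'cy': 198.9919147761264, 'view': array([[ 0.27144456, -0.96242006,  0.008092  , -0.20471523],
       [-0.8773684 , -0.25089509, -0.40899431,  0.47817474],
       [ 0.39565458,  0.10391961, -0.91250105,  1.46778069],
       [ 0.        ,  0.        ,  0.        ,  1.        ]])}
{'t': 0.1, 'qpos': array([ 6.32203723e+01,  2.81605342e+01,  8.93463556e+01,  5.31077716e-04,
        6.25509390e+01, -6.04929790e+00]), 'joint_vel': array([ 0.03044187, -0.01913073, -0.09593568,  0.00374559, -0.0286663 ,
       -0.0099817 ]), 'effort': array([ 1.50753593e-03, -6.13613462e+01, -2.58603770e+01,  6.93324488e-02,
        4.70506854e-02, -1.71697229e-05]), 'tool_pos': array([0.22118454, 0.58452198, 0.4042235 ]), 'orientation': array([-1.79942543e+02, -6.56265069e-03,  1.59269422e+02]), 'force': array([ 0.17812246, -0.02479351,  0.15311737]), 'torque': array([0.05162794, 0.06465846, 0.00758143]), 'grip_force': 0.0, 'grip_width': 0.09543049830152336}
```

View pics/side0.png

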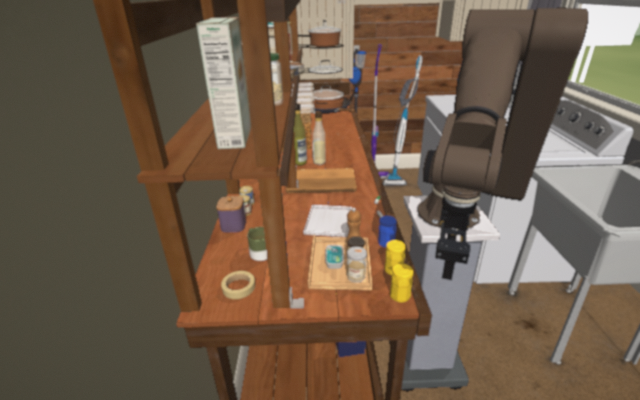

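View pics/top0.png

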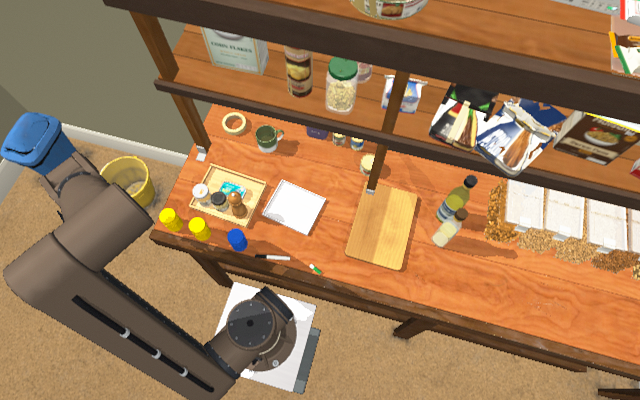

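```bash
cat > h.py <<'E'
import numpy as np, cv2
from station import *
def K(c): return 200/np.tan(np.radians(c['fovy']/2))
def proj(n,P):
    c=camera_params(n); V=np.array(c['view']); q=np.atleast_2d(P)@V[:3,:3].T+V[:3,3]
    return q[:,:2]/q[:,2:]*K(c)+[c['cx'],c['cy']]
def ray(n,uv):
    c=camera_params(n); V=np.array(c['view']); R=V[:3,:3]
    d=R.T@np.array([(uv[0]-c['cx'])/K(c),(uv[1]-c['cy'])/K(c),1]); return -R.T@V[:3,3],d
def at(n,uv,z):
    o,d=ray(n,uv); return o+d*(z-o[2])/d[2]
def crop(n,x,y,w,h,s,f,p=None):
    p=capture(n) if p is None else p
    cv2.imwrite(f,cv2.resize(p[y:y+h,x:x+w,::-1],None,fx=s,fy=s,interpolation=cv2.INTER_CUBIC))
E
python3 - <<'E'
from h import *
a=cv2.imread('pics/top0.png')[:,:,::-1]; crop('top',150,155,133,100,6,'pics/t1.png',a)
b=cv2.imread('pics/side0.png')[:,:,::-1]; crop('side',290,195,133,110,5.4,'pics/s1.png',b)
for n in('top','side'):
    capture(n)
    for q in('jar_tall','jar_short','mill','flat_tin','caddy','board','tray','mug','round_tin','oil_bottle'):
        print(n,q,[(np.round(r['extent']).astype(int).tolist(),round(r['confidence'],2)) for r in boxes_of(q,n)[:5]])
E
```

```text
top jar_tall [([188, 218, 24, 22], 0.93), ([160, 208, 25, 26], 0.89), ([191, 183, 21, 24], 0.87), ([229, 227, 18, 24], 0.6)]
top jar_short [([212, 191, 14, 19], 0.66)]
top mill [([228, 191, 21, 28], 0.77)]
top flat_tin [([218, 181, 29, 12], 0.75)]
top caddy [([190, 165, 75, 62], 0.79)]
top board [([349, 184, 70, 87], 0.78)]
top tray [([261, 182, 64, 53], 0.88)]
top mug [([255, 123, 30, 29], 0.8)]
top round_tin [([359, 155, 17, 22], 0.54)]
top oil_bottle [([431, 208, 36, 38], 0.79), ([189, 179, 23, 27], 0.5)]
side jar_tall [([346, 244, 24, 40], 0.7), ([391, 239, 14, 37], 0.63), ([377, 216, 22, 30], 0.59), ([392, 263, 23, 37], 0.57)]
side jar_short [([347, 239, 18, 10], 0.65)]
side mill [([345, 210, 16, 35], 0.9)]
side flat_tin [([325, 246, 19, 22], 0.66), ([313, 111, 16, 50], 0.25)]
side caddy [([310, 235, 63, 57], 0.65)]
side board [([285, 169, 71, 26], 0.72), ([326, 249, 14, 18], 0.41)]
side tray [([302, 207, 47, 30], 0.61), ([286, 171, 70, 24], 0.4), ([322, 246, 20, 22], 0.33)]
side mug [([247, 231, 19, 29], 0.97), ([346, 244, 21, 38], 0.4), ([289, 167, 66, 29], 0.27), ([309, 235, 65, 56], 0.18)]
side round_tin []
side oil_bottle [([308, 110, 19, 57], 0.73), ([248, 229, 19, 32], 0.22)]
```

View pics/t1.png

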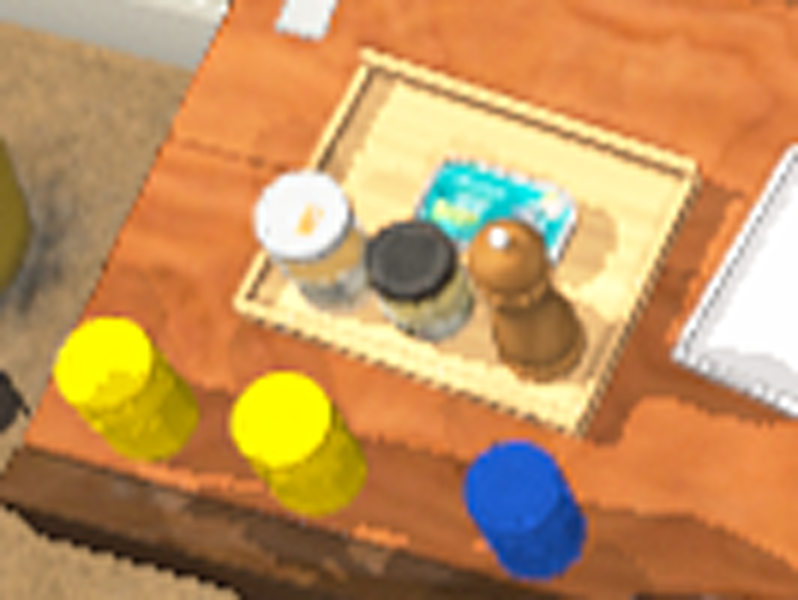

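View pics/s1.png

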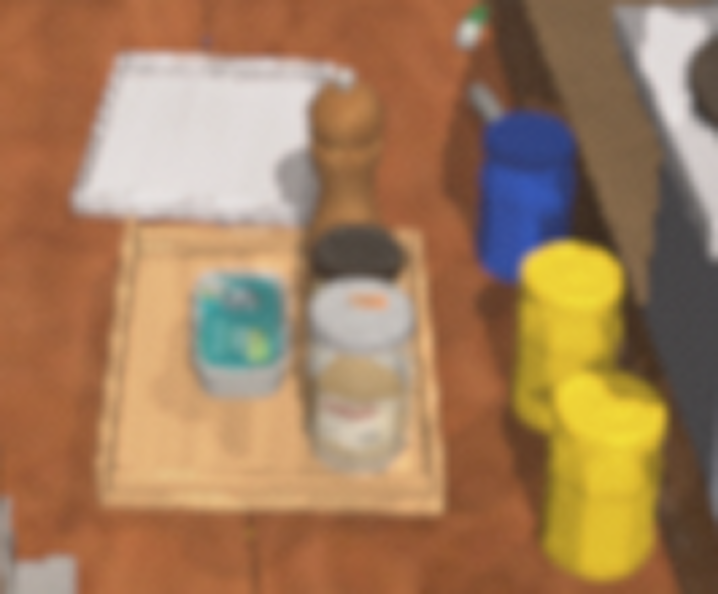

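The candidates for jar_tall in the top picture are yellow (171,219), yellow (200,229), blue (237,239) and the pale-lidded glass jar in the caddy at (200,191). I choose the last: the crop shows a pale lid on clear glass, in the front row. jar_short has the dark lid at (218,200), the mill is at (237,204), and the teal flat tin is behind them at (233,188).

Run:
```python
from h import *
a=cv2.imread('pics/top0.png')[:,:,::-1]; crop('top',255,145,215,150,3.7,'pics/t2.png',a)
f=lambda u,v:((u+.5)/6-.5+150,(v+.5)/6-.5+155)
g=lambda u,v:((u+.5)/5.4-.5+290,(v+.5)/5.4-.5+195)
for nm,p,z in [('BL',(368,52),.034),('BR',(695,165),.034),('FR',(575,432),.024),('FL',(236,308),.024),('tall lid',(302,212),.108),('short lid',(411,260),.098),('mill knob',(500,238),.176),('y1',(105,357),.1),('y2',(282,412),.1),('b',(515,478),.1),('tinfl',(445,160),.034),('tinbr',(577,208),.034),('tinbr',(577,208),.034)]:
    print(nm,np.round(at('top',f(*p),z),4))
print('side')
for nm,p,z in [('BL',(100,502),.034),('BR',(122,228),.034),('FR',(420,232),.024),('FL',(442,512),.024),('tall',(360,312),.109),('short',(359,252),.098),('mill knobtop',(343,80),.178),('y1',(608,405),.1),('y2',(571,272),.1),('b',(527,142),.1),('tinc',(240,323),.034)]:
    print(nm,np.round(at('side',g(*p),z),4))
```

```text
BL [0.5784 0.4149 0.034 ]
BR [0.558  0.1713 0.034 ]
FR [0.3587 0.1863 0.024 ]
FL [0.3794 0.4306 0.024 ]
tall lid [0.4253 0.38   0.108 ]
short lid [0.4167 0.3052 0.098 ]
mill knob [0.4166 0.2302 0.176 ]
y1 [0.3021 0.4624 0.1   ]
y2 [0.2983 0.3429 0.1   ]
b [0.2973 0.1903 0.1   ]
tinfl [0.5153 0.3341 0.034 ]
tinbr [0.506  0.2366 0.034 ]
tinbr [0.506  0.2366 0.034 ]
side
BL [0.5772 0.4493 0.034 ]
BR [0.5626 0.1846 0.034 ]
FR [0.3603 0.1873 0.024 ]
FL [0.3849 0.4567 0.024 ]
tall [0.425  0.3821 0.109 ]
short [0.4171 0.309  0.098 ]
mill knobtop [0.4212 0.2386 0.178 ]
y1 [0.2981 0.4598 0.1   ]
y2 [0.2938 0.3393 0.1   ]
b [0.2939 0.1965 0.1   ]
tinc [0.489  0.2923 0.034 ]
```

View pics/t2.png

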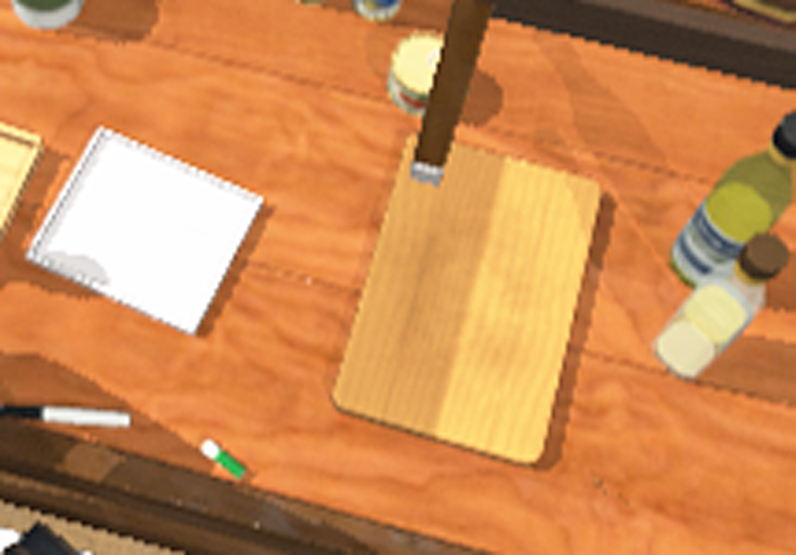

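The crop shows the tray's corners at about (282,180), (326,199), (308,236) and (262,215) in the full picture. The board runs from (345,253) to (417,195), with a shelf post at its back left near (371,191).

Run:
```python
from h import *
f=lambda u,v:((u+.5)/6-.5+150,(v+.5)/6-.5+155)
g=lambda u,v:((u+.5)/5.4-.5+290,(v+.5)/5.4-.5+195)
h=lambda u,v:((u+.5)/3.7-.5+255,(v+.5)/3.7-.5+145)
P=lambda *a:np.round(a[0],4)
for nm,p,z in [('tBL',(100,128),.016),('tBR',(265,200),.016),('tFR',(197,335),.016),('tFL',(27,258),.016),('bBL',(410,133),.022),('bBR',(604,182),.022),('bFR',(545,466),.022),('bFL',(331,407),.022),('post',(428,180),0),('oilfoot',(690,365),0),('oil2',(705,275),0),('roundtin',(415,70),.058),('mug',(45,10),0)]:
    print(nm,P(at('top',h(*p),z)))
print('postL',P(at('top',f(305,20),0)), P(at('side',g(40,590),0)))
# side tray corners
for nm,p in [('BL',(75,208)),('BR',(118,57)),('FR',(352,75)),('FL',(312,222))]: print(nm,P(at('side',g(*p),.016)))
# cylinder base checks: silhouettes vs model contour for the three
def fit(n,q,sel,prof,x0):
    from scipy.optimize import minimize
    best=[r for r in silhouettes(q,n)]
    best=min(best,key=lambda r:np.hypot(r['extent'][0]+r['extent'][2]/2-sel[0],r['extent'][1]+r['extent'][3]/2-sel[1]))
    m=best['region']; return m
for n in('top','side'):
    capture(n)
    for q,c,H,R,xy in [('jar_tall',None,.101,.03,(.425,.381)),('jar_short',None,.09,.03,(.417,.307)),('mill',None,.17,.026,(.419,.234)),('flat_tin',0,.026,0,(.489,.292))]:
        c=proj(n,[*xy,.008+H/2])[0]; rs=silhouettes(q,n)
        if not rs: print(n,q,'none');continue
        m=min(rs,key=lambda r:np.hypot(r['extent'][0]+r['extent'][2]/2-c[0],r['extent'][1]+r['extent'][3]/2-c[1]))['region']
        v,u=np.nonzero(m)
        if q=='flat_tin':
            r=cv2.minAreaRect(np.stack([u,v],1).astype(np.float32)); b=cv2.boxPoints(r)
            print(n,q,[P(at(n,x,.034)) for x in b]); continue
        t=np.linspace(0,6.28,40); pts=np.concatenate([proj(n,np.c_[xy[0]+R*np.cos(t),xy[1]+R*np.sin(t),np.full(40,z)]) for z in(.008,.008+H)])
        print(n,q,'sil',u.min(),v.min(),u.max(),v.max(),'model',np.round([*pts.min(0),*pts.max(0)],1))
```

```text
tBL [0.5967 0.1163 0.016 ]
tBR [ 0.5626 -0.0829  0.016 ]
tFR [ 0.394  -0.0555  0.016 ]
tFL [0.4274 0.1434 0.016 ]
bBL [ 0.6823 -0.216   0.022 ]
bBR [ 0.6824 -0.4331  0.022 ]
bFR [ 0.3546 -0.4319  0.022 ]
bFL [ 0.3551 -0.2096  0.022 ]
post [ 0.6426 -0.2482  0.    ]
oilfoot [ 0.5092 -0.5608  0.    ]
oil2 [ 0.6146 -0.5606  0.    ]
roundtin [ 0.7406 -0.204   0.058 ]
mug [0.7326 0.2284 0.    ]
postL [0.6057 0.4817 0.    ] [0.6119 0.4809 0.    ]
BL [0.5959 0.1329 0.016 ]
BR [ 0.5643 -0.0748  0.016 ]
FR [ 0.3824 -0.0352  0.016 ]
FL [0.4313 0.1598 0.016 ]
top jar_tall sil 193 183 211 206 model [191.6 182.7 213.5 207.5]
top jar_short sil 212 191 228 211 model [209.7 190.6 230.  214. ]
top mill sil 228 191 247 217 model [224.8 186.7 246.4 217.3]
top flat_tin [array([0.4542, 0.3323, 0.034 ]), array([0.5142, 0.3522, 0.034 ]), array([0.5367, 0.2484, 0.034 ]), array([0.4765, 0.2301, 0.034 ])]
side jar_tall sil 347 246 366 282 model [346.2 246.3 365.9 283.5]
side jar_short sil 348 236 364 249 model [346.6 235.6 365.2 268.2]
side mill sil 347 208 361 238 model [345.4 204.8 361.4 253.9]
side flat_tin [array([0.5142, 0.2374, 0.034 ]), array([0.4543, 0.2409, 0.034 ]), array([0.4642, 0.3646, 0.034 ]), array([0.5193, 0.3616, 0.034 ])]
```

Run:
```python
from h import *
from scipy.optimize import least_squares
f=lambda u,v:((u+.5)/6-.5+150,(v+.5)/6-.5+155)
g=lambda u,v:((u+.5)/5.4-.5+290,(v+.5)/5.4-.5+195)
for nm,pt,ps,z in [('millhead',(507,258),(346,116),.149),('knob',(500,238),(344,84),.175),('tall',(302,210),(360,312),.109),('short',(411,258),(359,252),.098),('tinc',None,None,0)][:4]:
    r=least_squares(lambda X:np.r_[proj('top',X)[0]-f(*pt),proj('side',X)[0]-g(*ps)],[.42,.3,.1])
    print(nm,np.round(r.x,4),np.round(r.fun,1),np.round(at('top',f(*pt),z),4),np.round(at('side',g(*ps),z),4))
```

```text
millhead [0.4172 0.2311 0.1466] [ 0.1 -0.2  0.2  0.1] [0.4155 0.2304 0.149 ] [0.4183 0.2345 0.149 ]
knob [0.4192 0.2318 0.1708] [ 0.1 -0.1  0.1  0. ] [0.417  0.2305 0.175 ] [0.4205 0.2385 0.175 ]
tall [0.4255 0.3806 0.1082] [-0.2  0.2 -0.2 -0.1] [0.4263 0.3801 0.109 ] [0.425  0.3821 0.109 ]
short [0.4176 0.3064 0.0964] [-0.1  0.2 -0.2 -0.1] [0.418  0.3057 0.098 ] [0.4171 0.309  0.098 ]
```

Call:
apply_moves --dp '[[0.19,-0.355,-0.002],[0.19,-0.355,-0.002],[0.19,-0.355,-0.002],[0.19,-0.355,-0.002],[0.19,-0.355,-0.002],[0.19,-0.355,-0.002],[0.19,-0.355,-0.002],[0.19,-0.355,-0.002]]' --turn '[[0,0,-1.293],[0,0,-1.293],[0,0,-1.293],[0,0,-1.293],[0,0,-1.293],[0,0,-1.293],[0,0,-1.293],[0,0,-1.293]]' --gripper '[1,1,1,1,1,1,1,1]'

```text
t: 2.7
tool_pos: [0.4119, 0.2282, 0.4029]
orientation: [180.0, -0.0, 85.0]
force: [0.2, -0.1, -0.0]
grip_width: 0.0951
grip_force: 0.0
```

Call:
apply_moves --dp '[[0.005,0.002,-0.03],[0.005,0.002,-0.06],[0.005,0.002,-0.082],[0.005,0.002,-0.082],[0.005,0.002,-0.082],[0.005,0.002,-0.082]]' --turn '[[0,0,0],[0,0,0],[0,0,0],[0,0,0],[0,0,0],[0,0,0]]' --gripper '[1,1,1,1,1,1]'

```text
t: 3.45
tool_pos: [0.4162, 0.2318, 0.3217]
orientation: [179.9, -0.0, 85.2]
force: [-0.8, 1.2, 0.4]
grip_width: 0.0947
grip_force: 0.0
```

Run:
```python
from h import *
crop('side',290,150,133,133,4.5,'pics/s3.png'); print(read_state()['tool_pos'])
```

```text
[0.4161634  0.2317482  0.32158334]
```

View pics/s3.png

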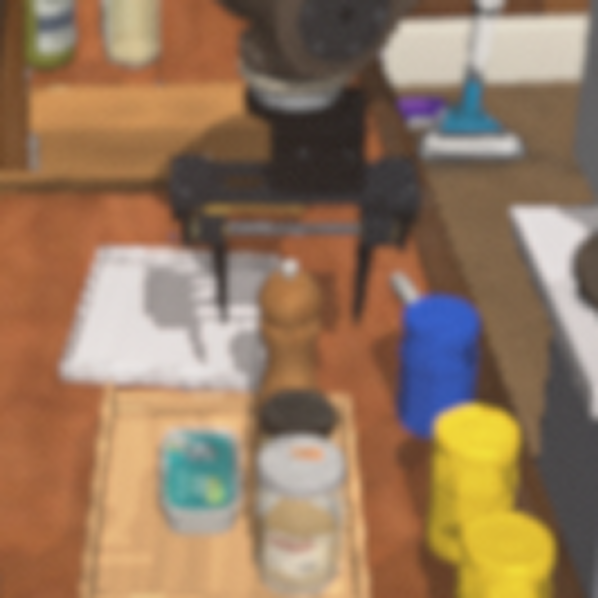

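The mill's head, at crop (290,300), sits midway between the fingers at columns 222 and 358. Closing on it.

Call:
apply_moves --dp '[[0,0,0],[0,0,0],[0,0,0],[0,0,0],[0,0,0],[0,0,0],[0,0,0.004],[0,0,0.01]]' --turn '[[0,0,0],[0,0,0],[0,0,0],[0,0,0],[0,0,0],[0,0,0],[0,0,0],[0,0,0]]' --gripper '[-1,-1,-1,-1,-1,-1,-1,-1]'

```text
t: 4.5
tool_pos: [0.4161, 0.2315, 0.331]
orientation: [-180.0, 0.0, 85.2]
force: [-0.2, -0.3, -1.7]
grip_width: 0.0472
grip_force: 30.0
```

Call:
apply_moves --dp '[[0,0,0.03],[0,-0.005,0.06],[0.01,-0.05,0.07],[0.02,-0.11,0.07],[0.03,-0.17,0.07],[0.04,-0.23,0.07],[0.05,-0.29,0.07],[0.06,-0.35,0.07]]' --turn '[[0,0,0],[0,0,0],[0,0,0],[0,0,0],[0,0,0],[0,0,0],[0,0,0],[0,0,0]]' --gripper '[-1,-1,-1,-1,-1,-1,-1,-1]'

```text
t: 5.5
tool_pos: [0.4761, -0.1205, 0.4013]
orientation: [180.0, 0.0, 85.2]
force: [0.9, 1.0, -2.3]
grip_width: 0.0473
grip_force: 30.0
```

Call:
apply_moves --dp '[[0.01,-0.05,0],[0.02,-0.11,0],[0.03,-0.17,0],[0.04,-0.22,0],[0.044,-0.255,0],[0.044,-0.272,-0.01],[0.044,-0.273,-0.03],[0.044,-0.273,-0.05]]' --turn '[[0,0,0],[0,0,0],[0,0,0],[0,0,0],[0,0,0],[0,0,0],[0,0,0],[0,0,0]]' --gripper '[-1,-1,-1,-1,-1,-1,-1,-1]'

```text
t: 6.5
tool_pos: [0.5199, -0.3908, 0.3497]
orientation: [-180.0, -0.0, 85.2]
force: [0.4, -0.1, -2.4]
grip_width: 0.0473
grip_force: 30.0
```

Call:
apply_moves --dp '[[0,0,-0.008],[0,0,-0.013],[0,0,-0.014],[0,0,-0.014]]' --turn '[[0,0,0],[0,0,0],[0,0,0],[0,0,0]]' --gripper '[-1,-1,-1,-1]'

```text
t: 7.0
tool_pos: [0.5203, -0.3914, 0.3373]
orientation: [180.0, 0.0, 85.2]
force: [1.1, 0.0, -2.0]
grip_width: 0.0473
grip_force: 30.0
```

Call:
apply_moves --dp '[[0,0,-0.001],[0,0,-0.002],[0,0,-0.002]]' --turn '[[0,0,0],[0,0,0],[0,0,0]]' --gripper '[-1,-1,-1]'

```text
t: 7.38
tool_pos: [0.5202, -0.3915, 0.3349]
orientation: [180.0, 0.0, 85.2]
force: [-1.1, 0.0, -1.2]
grip_width: 0.0469
grip_force: 30.0
```

Touching down. Release, then lift straight and head for jar_short.

Call:
apply_moves --dp '[[0,0,-0.001],[0,0,-0.001],[0,0,-0.001],[0,0,-0.001],[0,0,0],[0,0,0.03],[0,0,0.06],[0,0,0.065]]' --turn '[[0,0,0],[0,0,0],[0,0,0],[0,0,0],[0,0,0],[0,0,0],[0,0,0],[0,0,0]]' --gripper '[1,1,1,1,1,1,1,1]'

```text
t: 8.38
tool_pos: [0.5203, -0.3914, 0.4017]
orientation: [179.8, 0.1, 85.2]
force: [-0.1, 0.2, -0.2]
grip_width: 0.0952
grip_force: 0.0
```

Run:
```python
from h import *
for n in('top','side'):
    capture(n)
    print(n,[(r['extent'],round(r['confidence'],2)) for r in boxes_of('mill',n)])
print(proj('top',[[.52,-.392,.022],[.52,-.392,.192]]),proj('side',[[.52,-.392,.022],[.52,-.392,.192]]),read_state()['tool_pos'])
```

```text
top [([393.2, 219.5, 17.6, 14.9], 0.47), ([346.6, 206.1, 64.2, 67.1], 0.31)]
side [([314.9, 141.5, 12.2, 28.8], 0.82), ([346.3, 239.8, 18.2, 8.8], 0.56)]
[[400.02744153 227.60871484]
 [409.00807341 210.87414628]] [[319.8042045  171.83844711]
 [318.98034909 139.78705002]] [ 0.52010929 -0.39135556  0.39861815]
```

Call:
apply_moves --dp '[[-0.008,0.055,0],[-0.017,0.115,0],[-0.026,0.175,0],[-0.035,0.235,0],[-0.044,0.295,0],[-0.053,0.355,0],[-0.062,0.415,0],[-0.07,0.475,0]]' --turn '[[0,0,0],[0,0,0],[0,0,0],[0,0,0],[0,0,0],[0,0,0],[0,0,0],[0,0,0]]' --gripper '[1,1,1,1,1,1,1,1]'

```text
t: 9.57
tool_pos: [0.4495, 0.0853, 0.399]
orientation: [-179.9, 0.0, 85.2]
force: [0.8, 0.2, -0.3]
grip_width: 0.0949
grip_force: 0.0
```

Call:
apply_moves --dp '[[-0.009,0.055,-0.01],[-0.018,0.115,-0.02],[-0.027,0.175,-0.04],[-0.0325,0.21,-0.06],[-0.0325,0.222,-0.08],[-0.0325,0.2225,-0.1],[-0.0325,0.2225,-0.1],[-0.0325,0.2225,-0.1]]' --turn '[[0,0,0],[0,0,0],[0,0,0],[0,0,0],[0,0,0],[0,0,0],[0,0,0],[0,0,0]]' --gripper '[1,1,1,1,1,1,1,1]'

```text
t: 10.58
tool_pos: [0.4178, 0.3059, 0.2999]
orientation: [-180.0, 0.0, 85.2]
force: [-0.1, 0.2, -0.5]
grip_width: 0.0958
grip_force: 0.0
```

Call:
apply_moves --dp '[[0,0,-0.02],[0,0,-0.04],[0,0,-0.058],[0,0,-0.061],[0,0,-0.061],[0,0,-0.061]]' --turn '[[0,0,0],[0,0,0],[0,0,0],[0,0,0],[0,0,0],[0,0,0]]' --gripper '[1,1,1,1,1,1]'

```text
t: 11.32
tool_pos: [0.4179, 0.3061, 0.2396]
orientation: [179.9, -0.0, 85.2]
force: [-0.8, 0.2, -0.3]
grip_width: 0.0954
grip_force: 0.0
```

Call:
apply_moves --dp '[[0,0,0],[0,0,0],[0,0,0],[0,0,0],[0,0,0],[0,0,0.005],[0,0,0.01],[0,0,0.01]]' --turn '[[0,0,0],[0,0,0],[0,0,0],[0,0,0],[0,0,0],[0,0,0],[0,0,0],[0,0,0]]' --gripper '[-1,-1,-1,-1,-1,-1,-1,-1]'

```text
t: 12.32
tool_pos: [0.4178, 0.3061, 0.2492]
orientation: [180.0, -0.0, 85.2]
force: [0.8, -1.0, -4.4]
grip_width: 0.057
grip_force: 30.0
```

Call:
apply_moves --dp '[[0,0,0.03],[0,-0.005,0.06],[0.006,-0.05,0.07],[0.012,-0.11,0.07],[0.018,-0.17,0.07],[0.025,-0.23,0.07],[0.032,-0.29,0.07],[0.04,-0.35,0.07]]' --turn '[[0,0,0],[0,0,0],[0,0,0],[0,0,0],[0,0,0],[0,0,0],[0,0,0],[0,0,0]]' --gripper '[-1,-1,-1,-1,-1,-1,-1,-1]'

```text
t: 13.32
tool_pos: [0.4575, -0.0459, 0.3189]
orientation: [180.0, 0.0, 85.2]
force: [0.6, 0.9, -3.8]
grip_width: 0.0568
grip_force: 30.0
```

Call:
apply_moves --dp '[[0.006,-0.055,0],[0.012,-0.11,0],[0.018,-0.165,0],[0.022,-0.2,-0.01],[0.022,-0.206,-0.03],[0.022,-0.206,-0.05],[0.022,-0.206,-0.06],[0.022,-0.206,-0.063]]' --turn '[[0,0,0],[0,0,0],[0,0,0],[0,0,0],[0,0,0],[0,0,0],[0,0,0],[0,0,0]]' --gripper '[-1,-1,-1,-1,-1,-1,-1,-1]'

```text
t: 14.32
tool_pos: [0.4797, -0.2498, 0.2554]
orientation: [-180.0, -0.0, 85.2]
force: [-0.1, -0.2, -4.0]
grip_width: 0.0567
grip_force: 30.0
```

Call:
apply_moves --dp '[[0,0,-0.001],[0,0,-0.002],[0,0,-0.003],[0,0,-0.003]]' --turn '[[0,0,0],[0,0,0],[0,0,0],[0,0,0]]' --gripper '[-1,-1,-1,-1]'

```text
t: 14.82
tool_pos: [0.4798, -0.2499, 0.253]
orientation: [180.0, 0.0, 85.2]
force: [0.5, 0.1, -2.7]
grip_width: 0.057
grip_force: 30.0
```

Call:
apply_moves --dp '[[0,0,-0.001],[0,0,-0.001],[0,0,-0.001],[0,0,-0.001],[0,0,0],[0,0,0.03],[0,0,0.06],[0,0,0.09]]' --turn '[[0,0,0],[0,0,0],[0,0,0],[0,0,0],[0,0,0],[0,0,0],[0,0,0],[0,0,0]]' --gripper '[1,1,1,1,1,1,1,1]'

```text
t: 15.82
tool_pos: [0.4796, -0.2499, 0.3438]
orientation: [-180.0, -0.0, 85.2]
force: [0.1, 0.2, 0.4]
grip_width: 0.0951
grip_force: 0.0
```

Call:
apply_moves --dp '[[-0.005,0.055,0],[-0.01,0.115,0],[-0.015,0.175,0],[-0.02,0.235,0],[-0.026,0.295,0],[-0.032,0.355,0],[-0.038,0.415,0],[-0.042,0.475,0]]' --turn '[[0,0,0],[0,0,0],[0,0,0],[0,0,0],[0,0,0],[0,0,0],[0,0,0],[0,0,0]]' --gripper '[1,1,1,1,1,1,1,1]'

```text
t: 16.82
tool_pos: [0.4371, 0.227, 0.343]
orientation: [180.0, -0.0, 85.2]
force: [1.0, 1.1, 0.1]
grip_width: 0.0948
grip_force: 0.0
```

Call:
apply_moves --dp '[[-0.005,0.055,0],[-0.009,0.11,0],[-0.0125,0.15,0],[-0.0125,0.156,0],[-0.0125,0.156,-0.01],[-0.0125,0.156,-0.02],[-0.0125,0.156,-0.02]]' --turn '[[0,0,0],[0,0,0],[0,0,0],[0,0,0],[0,0,0],[0,0,0],[0,0,0]]' --gripper '[1,1,1,1,1,1,1]'

```text
t: 17.7
tool_pos: [0.4255, 0.38, 0.3218]
orientation: [-179.9, 0.1, 85.1]
force: [-0.2, 0.4, -0.4]
grip_width: 0.0951
grip_force: 0.0
```

Call:
apply_moves --dp '[[0,0.0005,-0.03],[0,0.0005,-0.06],[0,0.0005,-0.075],[0,0.0005,-0.075],[0,0.0005,-0.075],[0,0.0005,-0.075]]' --turn '[[0,0,0],[0,0,0],[0,0,0],[0,0,0],[0,0,0],[0,0,0]]' --gripper '[1,1,1,1,1,1]'

```text
t: 18.45
tool_pos: [0.4253, 0.3816, 0.2487]
orientation: [179.9, -0.1, 85.2]
force: [-0.6, -0.2, -0.2]
grip_width: 0.0951
grip_force: 0.0
```

Call:
apply_moves --dp '[[0,0,0],[0,0,0],[0,0,0],[0,0,0],[0,0,0],[0,0,0.005],[0,0,0.01],[0,0,0.01]]' --turn '[[0,0,0],[0,0,0],[0,0,0],[0,0,0],[0,0,0],[0,0,0],[0,0,0],[0,0,0]]' --gripper '[-1,-1,-1,-1,-1,-1,-1,-1]'

```text
t: 19.45
tool_pos: [0.4253, 0.3816, 0.2582]
orientation: [180.0, -0.0, 85.2]
force: [0.5, -0.9, -3.4]
grip_width: 0.061
grip_force: 30.0
```

Call:
apply_moves --dp '[[0,0,0.04],[0,-0.005,0.09],[0,-0.05,0.11],[0,-0.11,0.11],[0,-0.17,0.11],[0,-0.23,0.11],[0,-0.29,0.11],[0,-0.35,0.11]]' --turn '[[0,0,0],[0,0,0],[0,0,0],[0,0,0],[0,0,0],[0,0,0],[0,0,0],[0,0,0]]' --gripper '[-1,-1,-1,-1,-1,-1,-1,-1]'

```text
t: 20.45
tool_pos: [0.4248, 0.0297, 0.3679]
orientation: [180.0, 0.0, 85.2]
force: [0.6, -0.2, -2.5]
grip_width: 0.0611
grip_force: 30.0
```

Call:
apply_moves --dp '[[-0.005,-0.055,0],[-0.01,-0.11,0],[-0.015,-0.17,0],[-0.015,-0.23,0],[-0.015,-0.29,0],[-0.015,-0.34,0],[-0.015,-0.356,-0.01],[-0.015,-0.356,-0.05]]' --turn '[[0,0,0],[0,0,0],[0,0,0],[0,0,0],[0,0,0],[0,0,0],[0,0,0],[0,0,0]]' --gripper '[-1,-1,-1,-1,-1,-1,-1,-1]'

```text
t: 21.45
tool_pos: [0.4101, -0.3255, 0.3181]
orientation: [179.8, 0.1, 85.1]
force: [-0.5, 0.2, -2.8]
grip_width: 0.0611
grip_force: 30.0
```

Call:
apply_moves --dp '[[0,0,-0.02],[0,0,-0.04],[0,0,-0.052],[0,0,-0.055],[0,0,-0.056],[0,0,-0.056]]' --turn '[[0,0,0],[0,0,0],[0,0,0],[0,0,0],[0,0,0],[0,0,0]]' --gripper '[-1,-1,-1,-1,-1,-1]'

```text
t: 22.2
tool_pos: [0.4103, -0.3244, 0.2623]
orientation: [180.0, 0.0, 85.2]
force: [-0.0, -0.6, -2.7]
grip_width: 0.0611
grip_force: 30.0
```

Call:
apply_moves --dp '[[0,0,-0.001],[0,0,-0.002],[0,0,-0.002]]' --turn '[[0,0,0],[0,0,0],[0,0,0]]' --gripper '[-1,-1,-1]'

```text
t: 22.58
tool_pos: [0.4102, -0.3244, 0.2617]
orientation: [179.9, 0.1, 85.2]
force: [-4.5, 5.0, 19.9]
grip_width: 0.0607
grip_force: 30.0
```

Call:
apply_moves --dp '[[0,0,0.001],[0,0,0.001],[0,0,0.001],[0,0,0.001],[0,0,0.002],[0,0,0.03],[0,0,0.07],[0,0,0.11]]' --turn '[[0,0,0],[0,0,0],[0,0,0],[0,0,0],[0,0,0],[0,0,0],[0,0,0],[0,0,0]]' --gripper '[1,1,1,1,1,1,1,1]'

```text
t: 23.58
tool_pos: [0.4101, -0.3244, 0.3709]
orientation: [-180.0, -0.0, 85.2]
force: [0.1, 0.0, -0.4]
grip_width: 0.0949
grip_force: 0.0
```

Call:
apply_moves --dp '[[0,0.055,0],[0,0.115,0],[0,0.175,0],[0,0.235,0],[0,0.295,0],[0,0.335,0],[0,0.335,0],[0,0.335,0]]' --turn '[[0,0,0],[0,0,0],[0,0,0],[0,0,0],[0,0,0],[0,0,0],[0,0,0],[0,0,0]]' --gripper '[1,1,1,1,1,1,1,1]'

```text
t: 24.58
tool_pos: [0.4103, 0.0103, 0.3698]
orientation: [180.0, 0.0, 85.2]
force: [0.1, -0.8, -0.6]
grip_width: 0.0951
grip_force: 0.0
```

Run:
```python
from h import *
a=capture('top'); b=capture('side')
A=cv2.resize(a[155:235,185:335,::-1],None,fx=5,fy=5,interpolation=cv2.INTER_CUBIC)
cv2.imwrite('pics/t4.png',A)
B=cv2.resize(b[130:300,280:400,::-1],None,fx=3.5,fy=3.5,interpolation=cv2.INTER_CUBIC)
C=cv2.resize(a[170:290,335:445,::-1],None,fx=3,fy=3,interpolation=cv2.INTER_CUBIC)
o=np.zeros((595,760,3),np.uint8);o[:595,:420]=B;o[:360,425:755]=C
cv2.imwrite('pics/s4.png',o)
```

```text
(no output)
```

View pics/t4.png

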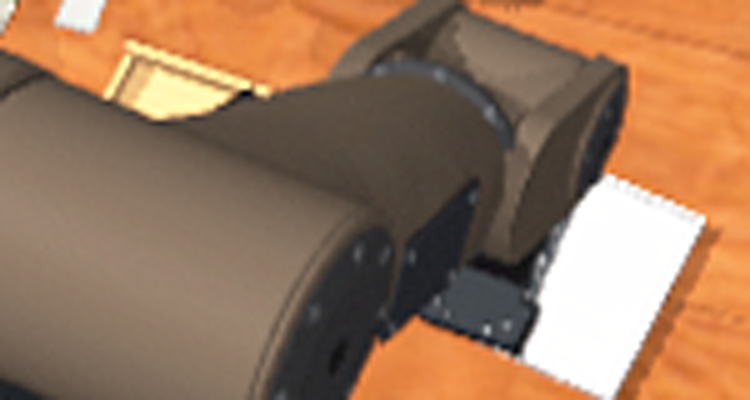

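View pics/s4.png

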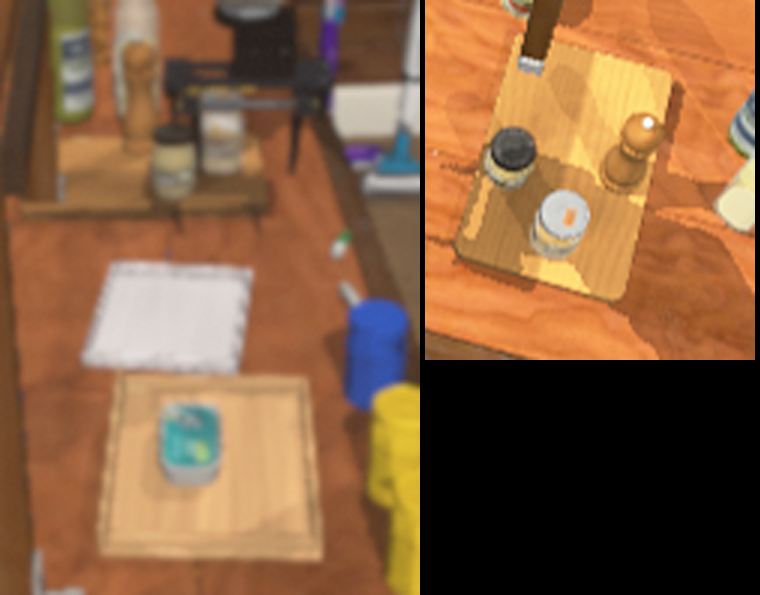

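All three stand on the board: in the right-hand crop, mill (625,155), dark-lid jar (512,160), pale-lid jar (560,225). The arm hides the tin from the top camera, so I step aside to measure it.

Call:
apply_moves --dp '[[0,-0.06,0],[0,-0.12,0],[0,-0.18,0],[0,-0.24,0],[0,-0.3,0],[0,-0.3,0]]' --turn '[[0,0,0],[0,0,0],[0,0,0],[0,0,0],[0,0,0],[0,0,0]]' --gripper '[1,1,1,1,1,1]'

```text
t: 25.42
tool_pos: [0.4092, -0.2938, 0.3693]
orientation: [180.0, 0.0, 84.8]
force: [-0.5, 0.3, 0.3]
grip_width: 0.0954
grip_force: 0.0
```

Run:
```python
from h import *
for n in('top','side'):
    p=capture(n)
    if n=='top': crop(n,185,155,150,90,5,'pics/t5.png',p)
    rs=silhouettes('flat_tin',n)
    if rs:
        v,u=np.nonzero(rs[0]['region']); 
        G=np.array([at(n,(a,b),.034)[:2] for a,b in zip(u,v)],np.float32)
        r=cv2.minAreaRect(G); print(n,rs[0]['confidence'],len(u),r,G.mean(0))
```

```text
side 0.58 414 ((0.4879795014858246, 0.3011316955089569), (0.12421958893537521, 0.06505578011274338), 86.65795135498047) [0.48809555 0.30035865]
```

View pics/t5.png

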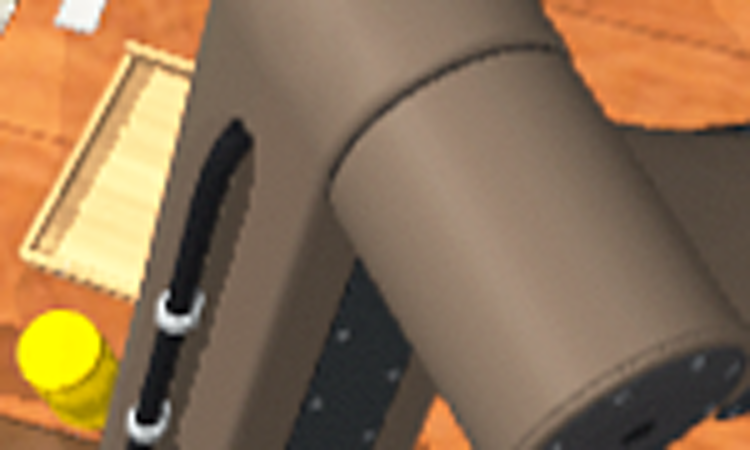

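The top view is still hidden by the upper arm; the side picture shows the whole tin, so I check a model tin against both stored crops.

Run:
```python
from h import *
for x,y,w in [(.487,.291,-4.9),(.487,.296,-4.9)]:
    c,s=np.cos(np.radians(w)),np.sin(np.radians(w)); R=np.array([[c,-s],[s,c]])
    for z in(.034,.008):
        P=np.array([[a,b] for a,b in((.0315,.0525),(.0315,-.0525),(-.0315,-.0525),(-.0315,.0525))])@R.T+[x,y]
        P=np.c_[P,[z]*4]
        print(x,y,z,'s4',((proj('side',P)-[280,130]+.5)*3.5-.5).round().tolist(),'t1',((proj('top',P)-[150,155]+.5)*6-.5).round().tolist())
# tray and caddy check
```

```text
0.487 0.291 0.034 s4 [[158.0, 470.0], [163.0, 403.0], [225.0, 404.0], [225.0, 471.0]] t1 [[440.0, 148.0], [582.0, 198.0], [542.0, 278.0], [398.0, 227.0]]
0.487 0.291 0.008 s4 [[158.0, 491.0], [163.0, 424.0], [225.0, 425.0], [224.0, 493.0]] t1 [[448.0, 165.0], [588.0, 215.0], [548.0, 294.0], [407.0, 243.0]]
0.487 0.296 0.034 s4 [[158.0, 473.0], [163.0, 406.0], [225.0, 407.0], [225.0, 475.0]] t1 [[433.0, 146.0], [575.0, 196.0], [535.0, 277.0], [391.0, 225.0]]
0.487 0.296 0.008 s4 [[158.0, 495.0], [163.0, 427.0], [225.0, 428.0], [225.0, 496.0]] t1 [[441.0, 163.0], [581.0, 213.0], [541.0, 292.0], [400.0, 242.0]]
```

Call:
apply_moves --dp '[[0.005,0.06,0],[0.01,0.12,0],[0.02,0.18,0],[0.03,0.24,0],[0.04,0.3,0],[0.05,0.36,0],[0.06,0.42,0],[0.07,0.48,0]]' --turn '[[0,0,0],[0,0,0],[0,0,0],[0,0,0],[0,0,0],[0,0,0],[0,0,0],[0,0,0]]' --gripper '[1,1,1,1,1,1,1,1]'

```text
t: 26.62
tool_pos: [0.4792, 0.1935, 0.3702]
orientation: [180.0, -0.0, 85.3]
force: [0.7, -1.4, 0.8]
grip_width: 0.0946
grip_force: 0.0
```

Call:
apply_moves --dp '[[0.005,0.06,0],[0.005,0.1,-0.01],[0.005,0.1,-0.04],[0.005,0.1,-0.08],[0.005,0.1,-0.11],[0.005,0.1,-0.11],[0.005,0.1,-0.11]]' --turn '[[0,0,0],[0,0,0],[0,0,0],[0,0,0],[0,0,0],[0,0,0],[0,0,0]]' --gripper '[1,1,1,1,1,1,1]'

```text
t: 27.5
tool_pos: [0.485, 0.2911, 0.2609]
orientation: [179.9, -0.0, 85.2]
force: [0.3, 0.6, -0.1]
grip_width: 0.0952
grip_force: 0.0
```

Run:
```python
from h import *
crop('side',280,190,133,110,5,'pics/s6.png'); print(read_state()['tool_pos'])
```

```text
[0.48513795 0.29096309 0.26122117]
```

View pics/s6.png

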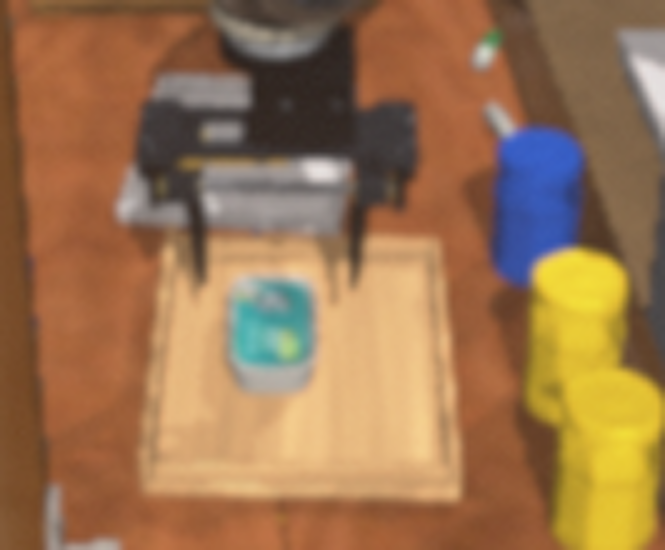

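The fingers, at columns 200 and 356 (midpoint 278), straddle the tin at 230–316 (midpoint 273). Well centred: go down and close.

Call:
apply_moves --dp '[[0.001,0,-0.02],[0.001,0,-0.04],[0.001,0,-0.054],[0.001,0,-0.057],[0.001,0,-0.057],[0.001,0,-0.057]]' --turn '[[0,0,0],[0,0,0],[0,0,0],[0,0,0],[0,0,0],[0,0,0]]' --gripper '[1,1,1,1,1,1]'

```text
t: 28.3
tool_pos: [0.4863, 0.2906, 0.2034]
orientation: [179.9, -0.0, 85.2]
force: [0.5, 0.6, -0.1]
grip_width: 0.0952
grip_force: 0.0
```

Call:
apply_moves --dp '[[0,0,0],[0,0,0],[0,0,0],[0,0,0],[0,0,0],[0,0,0.005],[0,0,0.01],[0,0,0.01]]' --turn '[[0,0,0],[0,0,0],[0,0,0],[0,0,0],[0,0,0],[0,0,0],[0,0,0],[0,0,0]]' --gripper '[-1,-1,-1,-1,-1,-1,-1,-1]'

```text
t: 29.3
tool_pos: [0.4862, 0.2906, 0.2133]
orientation: [180.0, -0.0, 85.2]
force: [0.2, -0.6, -1.2]
grip_width: 0.0595
grip_force: 29.9
```

Run:
```python
from h import *
a=cv2.imread('pics/top0.png'); m=np.zeros(a.shape[:2],np.uint8)
h=cv2.cvtColor(a,cv2.COLOR_BGR2HSV); m[175:242,255:332]=((h[...,1]<60)&(h[...,2]>110))[175:242,255:332]*255
cs,_=cv2.findContours(m,0,2); c=max(cs,key=cv2.contourArea)
G=np.array([at('top',p[0],.016)[:2] for p in c],np.float32); r=cv2.minAreaRect(G); print(cv2.contourArea(c),r)
M=m>0; v,u=np.nonzero(M); print(np.mean([at('top',p,.014)[:2] for p in zip(u,v)],0))
```

```text
1973.5 ((0.49575579166412354, 0.033141449093818665), (0.20211559534072876, 0.17550432682037354), 80.27835083007812)
[0.49479303 0.03278263]
```

Call:
apply_moves --dp '[[0,0,0.03],[0,-0.005,0.055],[0.002,-0.05,0.06],[0.004,-0.11,0.06],[0.006,-0.17,0.06],[0.009,-0.225,0.055],[0.0095,-0.2586,0.04],[0.0095,-0.2586,0.02]]' --turn '[[0,0,0],[0,0,0],[0,0,-0.02],[0,0,-0.04],[0,0,-0.06],[0,0,-0.084],[0,0,-0.084],[0,0,-0.084]]' --gripper '[-1,-1,-1,-1,-1,-1,-1,-1]'

```text
t: 30.3
tool_pos: [0.4958, 0.0298, 0.2327]
orientation: [179.9, -0.0, 80.2]
force: [0.4, 0.3, -1.0]
grip_width: 0.0594
grip_force: 29.9
```

Call:
apply_moves --dp '[[0,0,-0.01],[0,0,-0.02],[0,0,-0.028],[0,0,-0.031],[0,0,-0.032],[0,0,-0.032]]' --turn '[[0,0,0],[0,0,0],[0,0,0],[0,0,0],[0,0,0],[0,0,0]]' --gripper '[-1,-1,-1,-1,-1,-1]'

```text
t: 31.05
tool_pos: [0.4957, 0.032, 0.2009]
orientation: [180.0, -0.0, 80.4]
force: [0.8, 0.3, -0.8]
grip_width: 0.0597
grip_force: 29.9
```

Call:
apply_moves --dp '[[0,0,-0.001],[0,0,-0.0015],[0,0,-0.0015]]' --turn '[[0,0,0],[0,0,0],[0,0,0]]' --gripper '[-1,-1,-1]'

```text
t: 31.42
tool_pos: [0.4957, 0.0319, 0.1993]
orientation: [180.0, 0.0, 80.4]
force: [0.0, -0.2, -1.6]
grip_width: 0.0596
grip_force: 29.9
```

Call:
apply_moves --dp '[[0,0,0],[0,0,0],[0,0,0],[0,0,0],[0,0,0.002],[0,0,0.03],[0,0,0.08],[0,0,0.13]]' --turn '[[0,0,0],[0,0,0],[0,0,0],[0,0,0],[0,0,0],[0,0,0],[0,0,0.08],[0,0,0.084]]' --gripper '[1,1,1,1,1,1,1,1]'

```text
t: 32.42
tool_pos: [0.4955, 0.032, 0.3307]
orientation: [-180.0, -0.0, 85.3]
force: [0.2, -0.2, 0.0]
grip_width: 0.0951
grip_force: 0.0
```

Call:
apply_moves --dp '[[-0.03,-0.05,0.02],[-0.06,-0.1,0.04],[-0.085,-0.15,0.05],[-0.085,-0.21,0.05],[-0.085,-0.27,0.05],[-0.085,-0.33,0.05],[-0.085,-0.356,0.05],[-0.085,-0.356,0.05]]' --turn '[[0,0,0],[0,0,0],[0,0,0],[0,0,0],[0,0,0],[0,0,0],[0,0,0],[0,0,0]]' --gripper '[1,1,1,1,1,1,1,1]'

```text
t: 33.42
tool_pos: [0.4104, -0.3249, 0.3789]
orientation: [-180.0, -0.0, 85.1]
force: [-1.0, 0.3, -0.1]
grip_width: 0.0947
grip_force: 0.0
```

Run:
```python
from h import *
p=capture('top');q=capture('side')
A=cv2.resize(p[165:290,245:445,::-1],None,fx=4,fy=4,interpolation=cv2.INTER_CUBIC)[:, :800]
cv2.imwrite('pics/t7.png',A)
print(read_state()['tool_pos'])
c,s=np.cos(np.radians(-9.7)),np.sin(np.radians(-9.7)); R=np.array([[c,-s],[s,c]])
P=np.c_[np.array([[.0315,.0525],[.0315,-.0525],[-.0315,-.0525],[-.0315,.0525]])@R.T+[.4955,.032],[.03]*4]
print(((proj('top',P)-[245,165]+.5)*4-.5).round().tolist())
for n in('side','top'):
  for r in silhouettes('flat_tin',n)[:1]:
    v,u=np.nonzero(r['region']);G=np.array([at(n,t,.03)[:2] for t in zip(u,v)],np.float32);print(n,r['confidence'],cv2.minAreaRect(G))
```

```text
[ 0.41061874 -0.32300593  0.37910635]
[[164.0, 114.0], [259.0, 156.0], [230.0, 209.0], [135.0, 166.0]]
side 0.83 ((0.4959704875946045, 0.04321867600083351), (0.13660934567451477, 0.061575230211019516), 80.72647094726562)
```

View pics/t7.png

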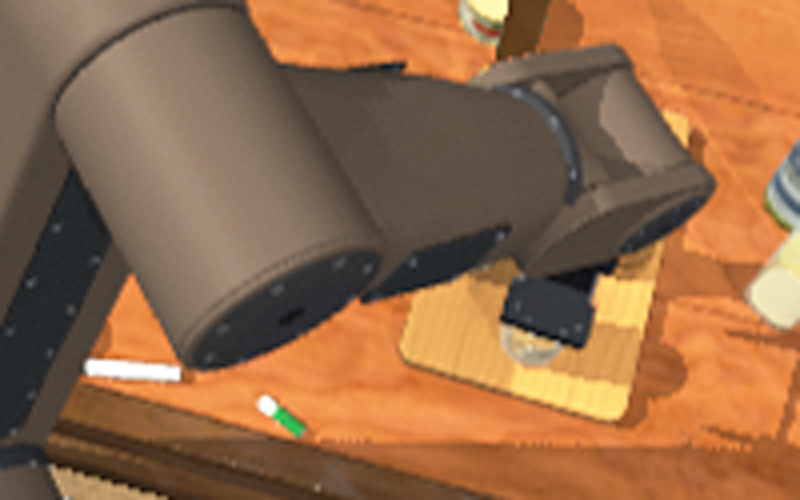

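The side view puts the tin at x 0.496 with yaw −9.3°, as planned; the top view is blocked by the arm for now. Next I take jar_tall back.

Call:
apply_moves --dp '[[0,0,-0.04],[0,0,-0.08],[0,0,-0.11],[0,0,-0.1165],[0,0,-0.1165],[0,0,-0.1165]]' --turn '[[0,0,0],[0,0,0],[0,0,0],[0,0,0],[0,0,0],[0,0,0]]' --gripper '[1,1,1,1,1,1]'

```text
t: 34.38
tool_pos: [0.411, -0.3239, 0.264]
orientation: [179.9, 0.1, 85.2]
force: [0.6, -0.3, 0.3]
grip_width: 0.0953
grip_force: 0.0
```

Call:
apply_moves --dp '[[0,0,0],[0,0,0],[0,0,0],[0,0,0],[0,0,0],[0,0,0.02],[0,0,0.05],[0,0,0.1]]' --turn '[[0,0,0],[0,0,0],[0,0,0],[0,0,0],[0,0,0],[0,0,0],[0,0,0],[0,0,0]]' --gripper '[-1,-1,-1,-1,-1,-1,-1,-1]'

```text
t: 35.38
tool_pos: [0.4106, -0.3239, 0.3624]
orientation: [-179.8, -0.1, 85.2]
force: [0.5, -0.8, -3.3]
grip_width: 0.0611
grip_force: 30.0
```

Call:
apply_moves --dp '[[0,0.055,0],[0,0.115,0],[0,0.175,0],[0,0.235,0],[0.002,0.295,0],[0.004,0.355,0],[0.006,0.415,0],[0.009,0.475,0]]' --turn '[[0,0,0],[0,0,0],[0,0,0],[0,0,0],[0,0,0],[0,0,0],[0,0,0],[0,0,0]]' --gripper '[-1,-1,-1,-1,-1,-1,-1,-1]'

```text
t: 36.38
tool_pos: [0.4193, 0.153, 0.3626]
orientation: [-180.0, 0.0, 85.2]
force: [1.4, 0.1, -3.9]
grip_width: 0.0613
grip_force: 30.0
```

Call:
apply_moves --dp '[[0.002,0.055,0],[0.004,0.11,0],[0.0057,0.165,0],[0.0057,0.205,0],[0.0057,0.231,-0.01],[0.0057,0.231,-0.05],[0.0057,0.231,-0.08],[0.0057,0.231,-0.08]]' --turn '[[0,0,0],[0,0,0],[0,0,0],[0,0,0],[0,0,0],[0,0,0],[0,0,0],[0,0,0]]' --gripper '[-1,-1,-1,-1,-1,-1,-1,-1]'

```text
t: 37.38
tool_pos: [0.4251, 0.3818, 0.2807]
orientation: [-179.8, 0.2, 85.2]
force: [0.6, -0.5, -2.7]
grip_width: 0.061
grip_force: 30.0
```

Call:
apply_moves --dp '[[0,0,-0.015],[0,0,-0.025],[0,0,-0.028],[0,0,-0.029],[0,0,-0.03],[0,0,-0.03]]' --turn '[[0,0,0],[0,0,0],[0,0,0],[0,0,0],[0,0,0],[0,0,0]]' --gripper '[-1,-1,-1,-1,-1,-1]'

```text
t: 38.12
tool_pos: [0.4254, 0.382, 0.253]
orientation: [180.0, -0.0, 85.2]
force: [0.3, -0.3, -2.6]
grip_width: 0.061
grip_force: 30.0
```

Call:
apply_moves --dp '[[0,0,-0.001],[0,0,-0.002],[0,0,-0.002],[0,0,-0.002]]' --turn '[[0,0,0],[0,0,0],[0,0,0],[0,0,0]]' --gripper '[-1,-1,-1,-1]'

```text
t: 38.62
tool_pos: [0.4254, 0.3819, 0.2508]
orientation: [180.0, 0.0, 85.2]
force: [-0.7, 0.3, -3.0]
grip_width: 0.0608
grip_force: 30.0
```

Call:
apply_moves --dp '[[0,0,-0.001],[0,0,-0.001],[0,0,-0.0015]]' --turn '[[0,0,0],[0,0,0],[0,0,0]]' --gripper '[-1,-1,-1]'

```text
t: 39.0
tool_pos: [0.4254, 0.382, 0.2493]
orientation: [180.0, -0.0, 85.2]
force: [0.5, -0.7, -3.5]
grip_width: 0.0609
grip_force: 30.0
```

Call:
apply_moves --dp '[[0,0,-0.001],[0,0,-0.001],[0,0,-0.001]]' --turn '[[0,0,0],[0,0,0],[0,0,0]]' --gripper '[-1,-1,-1]'

```text
t: 39.38
tool_pos: [0.4254, 0.382, 0.2487]
orientation: [180.0, -0.0, 85.2]
force: [-1.2, -1.8, 6.4]
grip_width: 0.0614
grip_force: 30.0
```

Call:
apply_moves --dp '[[0,0,0],[0,0,0],[0,0,0],[0,0,0],[0,0,0.002],[0,0,0.03],[0,0,0.07],[0,0,0.1]]' --turn '[[0,0,0],[0,0,0],[0,0,0],[0,0,0],[0,0,0],[0,0,0],[0,0,0],[0,0,0]]' --gripper '[1,1,1,1,1,1,1,1]'

```text
t: 40.38
tool_pos: [0.4254, 0.3819, 0.3499]
orientation: [179.9, -0.0, 85.2]
force: [-0.1, 0.3, 0.0]
grip_width: 0.095
grip_force: 0.0
```

Run:
```python
from h import *
p=capture('top')
cv2.imwrite('pics/t8.png',cv2.resize(p[165:265,245:405,::-1],None,fx=5,fy=5,interpolation=cv2.INTER_CUBIC))
c,s=np.cos(np.radians(-9.7)),np.sin(np.radians(-9.7)); R=np.array([[c,-s],[s,c]])
P=np.c_[np.array([[.0315,.0525],[.0315,-.0525],[-.0315,-.0525],[-.0315,.0525]])@R.T+[.4955,.032],[.03]*4]
print(((proj('top',P)-[245,165]+.5)*5-.5).round().tolist())
P=np.c_[np.array([[.085,.1],[.085,-.1],[-.085,-.1],[-.085,.1]])@R.T+[.4955,.032],[.016]*4]
print(((proj('top',P)-[245,165]+.5)*5-.5).round().tolist())
for r in silhouettes('flat_tin','top')[:1]:
    v,u=np.nonzero(r['region']);G=np.array([at('top',t,.03)[:2] for t in zip(u,v)],np.float32);print(r['confidence'],cv2.minAreaRect(G))
h=cv2.cvtColor(p,cv2.COLOR_RGB2HSV); print(read_state()['tool_pos'])
```

```text
[[205.0, 143.0], [323.0, 195.0], [288.0, 261.0], [169.0, 208.0]]
[[185.0, 74.0], [406.0, 170.0], [313.0, 351.0], [85.0, 247.0]]
0.87 ((0.493476539850235, 0.02888624370098114), (0.10322318971157074, 0.07035297155380249), 82.41859436035156)
[0.42555709 0.38212595 0.35141872]
```

View pics/t8.png

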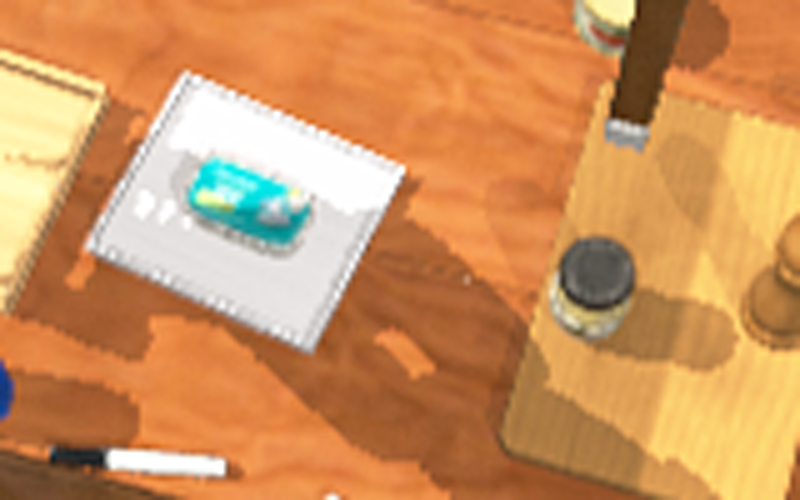

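The tin lies centred in the tray, at crop (249,203) against the planned (246,202), and aligned with it. Next, jar_short.

Call:
apply_moves --dp '[[0.005,-0.055,0],[0.01,-0.115,0],[0.015,-0.175,0],[0.02,-0.235,0],[0.025,-0.295,0],[0.03,-0.355,0],[0.036,-0.415,0],[0.042,-0.475,0]]' --turn '[[0,0,0],[0,0,0],[0,0,0],[0,0,0],[0,0,0],[0,0,0],[0,0,0],[0,0,0]]' --gripper '[1,1,1,1,1,1,1,1]'

```text
t: 41.48
tool_pos: [0.4672, -0.0951, 0.3477]
orientation: [-180.0, -0.0, 85.2]
force: [-0.1, 0.7, -0.4]
grip_width: 0.0952
grip_force: 0.0
```

Call:
apply_moves --dp '[[0.006,-0.055,0],[0.01,-0.11,0],[0.0125,-0.15,0],[0.0125,-0.157,0],[0.0125,-0.157,-0.02],[0.0125,-0.157,-0.06],[0.0125,-0.157,-0.085],[0.0125,-0.157,-0.085]]' --turn '[[0,0,0],[0,0,0],[0,0,0],[0,0,0],[0,0,0],[0,0,0],[0,0,0],[0,0,0]]' --gripper '[1,1,1,1,1,1,1,1]'

```text
t: 42.48
tool_pos: [0.4796, -0.2491, 0.2616]
orientation: [-179.8, -0.1, 85.2]
force: [0.0, 0.3, 0.2]
grip_width: 0.0953
grip_force: 0.0
```

Call:
apply_moves --dp '[[0,-0.0008,-0.006],[0,-0.0008,-0.008],[0,-0.0008,-0.008],[0,-0.0008,-0.008]]' --turn '[[0,0,0],[0,0,0],[0,0,0],[0,0,0]]' --gripper '[1,1,1,1]'

```text
t: 42.98
tool_pos: [0.4799, -0.2509, 0.2557]
orientation: [180.0, 0.0, 85.2]
force: [-0.6, 0.2, -0.5]
grip_width: 0.0952
grip_force: 0.0
```

Call:
apply_moves --dp '[[0,0,0],[0,0,0],[0,0,0],[0,0,0],[0,0,0],[0,0,0.02],[0,0,0.06],[0,0,0.12]]' --turn '[[0,0,0],[0,0,0],[0,0,0],[0,0,0],[0,0,0],[0,0,0],[0,0,0],[0,0,0]]' --gripper '[-1,-1,-1,-1,-1,-1,-1,-1]'

```text
t: 43.98
tool_pos: [0.4797, -0.2508, 0.375]
orientation: [-179.8, -0.1, 85.2]
force: [1.1, -0.7, -4.1]
grip_width: 0.0563
grip_force: 30.0
```

```bash
python3 -c "
from h import *
print(read_state()['tool_pos'])"
```

```text
[ 0.47970793 -0.25076807  0.37498198]
```

Call:
apply_moves --dp '[[-0.006,0.055,0],[-0.012,0.115,0],[-0.019,0.175,0],[-0.026,0.235,0],[-0.033,0.295,0],[-0.04,0.355,0],[-0.047,0.415,0],[-0.054,0.475,0]]' --turn '[[0,0,0],[0,0,0],[0,0,0],[0,0,0],[0,0,0],[0,0,0],[0,0,0],[0,0,0]]' --gripper '[-1,-1,-1,-1,-1,-1,-1,-1]'

```text
t: 44.98
tool_pos: [0.4252, 0.2261, 0.3751]
orientation: [-180.0, 0.0, 85.2]
force: [1.4, -0.3, -3.0]
grip_width: 0.0568
grip_force: 30.0
```

Call:
apply_moves --dp '[[-0.006,0.05,0],[-0.008,0.075,0],[-0.008,0.081,0],[-0.008,0.081,-0.03],[-0.008,0.081,-0.08],[-0.008,0.081,-0.11],[-0.008,0.081,-0.125],[-0.008,0.081,-0.128]]' --turn '[[0,0,0],[0,0,0],[0,0,0],[0,0,0],[0,0,0],[0,0,0],[0,0,0],[0,0,0]]' --gripper '[-1,-1,-1,-1,-1,-1,-1,-1]'

```text
t: 45.98
tool_pos: [0.4182, 0.3048, 0.2469]
orientation: [-180.0, 0.0, 85.2]
force: [-0.1, 1.4, -4.2]
grip_width: 0.057
grip_force: 30.0
```

Call:
apply_moves --dp '[[0,0,-0.001],[0,0,-0.002],[0,0,-0.003],[0,0,-0.003]]' --turn '[[0,0,0],[0,0,0],[0,0,0],[0,0,0]]' --gripper '[-1,-1,-1,-1]'

```text
t: 46.48
tool_pos: [0.4179, 0.3052, 0.2445]
orientation: [180.0, -0.0, 85.2]
force: [0.8, -0.4, -4.2]
grip_width: 0.0568
grip_force: 30.0
```

Call:
apply_moves --dp '[[0,0,-0.001],[0,0,-0.002],[0,0,-0.002],[0,0,-0.002]]' --turn '[[0,0,0],[0,0,0],[0,0,0],[0,0,0]]' --gripper '[-1,-1,-1,-1]'

```text
t: 46.98
tool_pos: [0.4179, 0.3052, 0.2422]
orientation: [180.0, 0.0, 85.2]
force: [0.2, 0.6, -4.2]
grip_width: 0.0571
grip_force: 30.0
```

Call:
apply_moves --dp '[[0,0,-0.0005],[0,0,-0.001],[0,0,-0.001],[0,0,-0.001]]' --turn '[[0,0,0],[0,0,0],[0,0,0],[0,0,0]]' --gripper '[-1,-1,-1,-1]'

```text
t: 47.48
tool_pos: [0.4179, 0.3051, 0.2414]
orientation: [180.0, -0.0, 85.2]
force: [-0.4, -0.4, -0.3]
grip_width: 0.0567
grip_force: 30.0
```

Call:
apply_moves --dp '[[0,0,0],[0,0,0],[0,0,0],[0,0,0],[0,0,0.002],[0,0,0.04],[0,0,0.1],[0,0,0.165]]' --turn '[[0,0,0],[0,0,0],[0,0,0],[0,0,0],[0,0,0],[0,0,0],[0,0,0],[0,0,0]]' --gripper '[1,1,1,1,1,1,1,1]'

```text
t: 48.48
tool_pos: [0.4177, 0.305, 0.4055]
orientation: [-180.0, 0.0, 85.2]
force: [0.4, 0.3, 1.2]
grip_width: 0.0955
grip_force: 0.0
```

Call:
apply_moves --dp '[[0.008,-0.055,0],[0.017,-0.115,0],[0.026,-0.175,0],[0.035,-0.235,0],[0.044,-0.295,0],[0.053,-0.355,0],[0.062,-0.415,0],[0.07,-0.475,0]]' --turn '[[0,0,0],[0,0,0],[0,0,0],[0,0,0],[0,0,0],[0,0,0],[0,0,0],[0,0,0]]' --gripper '[1,1,1,1,1,1,1,1]'

```text
t: 49.48
tool_pos: [0.4878, -0.1719, 0.404]
orientation: [180.0, 0.0, 85.2]
force: [1.2, -0.2, 0.2]
grip_width: 0.0954
grip_force: 0.0
```

Call:
apply_moves --dp '[[0.009,-0.055,0],[0.018,-0.115,0],[0.027,-0.175,0],[0.0325,-0.21,0],[0.0325,-0.2217,0],[0.0325,-0.2217,0],[0.0325,-0.2217,0]]' --turn '[[0,0,0],[0,0,0],[0,0,0],[0,0,0],[0,0,0],[0,0,0],[0,0,0]]' --gripper '[1,1,1,1,1,1,1]'

```text
t: 50.35
tool_pos: [0.5204, -0.3903, 0.404]
orientation: [180.0, -0.0, 85.2]
force: [0.1, -0.1, -0.4]
grip_width: 0.0951
grip_force: 0.0
```

```bash
python3 -c "
from h import *
print(read_state()['tool_pos'])
capture('side');print(boxes_of('mill','side')[:2])"
```

```text
[ 0.52043845 -0.39027152  0.40402254]
[{'extent': [312.2, 139.6, 14.2, 32.8], 'confidence': 0.74}, {'extent': [286.5, 169.3, 71.8, 23.8], 'confidence': 0.51}]
```

Call:
apply_moves --dp '[[0,0,-0.03],[0,0,-0.055],[0,0,-0.067],[0,0,-0.068],[0,0,-0.068],[0,0,-0.068]]' --turn '[[0,0,0],[0,0,0],[0,0,0],[0,0,0],[0,0,0],[0,0,0]]' --gripper '[1,1,1,1,1,1]'

```text
t: 51.2
tool_pos: [0.5205, -0.3916, 0.3367]
orientation: [179.9, 0.0, 85.2]
force: [-0.3, -0.6, -0.1]
grip_width: 0.0948
grip_force: 0.0
```

Call:
apply_moves --dp '[[0,0,0],[0,0,0],[0,0,0],[0,0,0],[0,0,0],[0,0,0.02],[0,0,0.06],[0,0,0.12]]' --turn '[[0,0,0],[0,0,0],[0,0,0],[0,0,0],[0,0,0],[0,0,0],[0,0,0],[0,0,0]]' --gripper '[-1,-1,-1,-1,-1,-1,-1,-1]'

```text
t: 52.2
tool_pos: [0.5204, -0.3916, 0.4552]
orientation: [-179.8, -0.1, 85.2]
force: [0.2, -0.8, -3.1]
grip_width: 0.0471
grip_force: 30.0
```

Call:
apply_moves --dp '[[-0.009,0.055,0],[-0.019,0.115,0],[-0.029,0.175,-0.01],[-0.039,0.235,-0.02],[-0.049,0.295,-0.03],[-0.059,0.355,-0.03],[-0.069,0.415,-0.03],[-0.079,0.475,-0.03]]' --turn '[[0,0,0],[0,0,0],[0,0,0],[0,0,0],[0,0,0],[0,0,0],[0,0,0],[0,0,0]]' --gripper '[-1,-1,-1,-1,-1,-1,-1,-1]'

```text
t: 53.2
tool_pos: [0.4407, 0.0852, 0.4258]
orientation: [180.0, -0.0, 85.2]
force: [1.1, -0.2, -1.4]
grip_width: 0.0471
grip_force: 30.0
```

Call:
apply_moves --dp '[[-0.009,0.055,0],[-0.018,0.11,0],[-0.0252,0.14,0],[-0.0252,0.1482,-0.01],[-0.0252,0.1482,-0.04],[-0.0252,0.1482,-0.07],[-0.0252,0.1482,-0.09],[-0.0252,0.1482,-0.098]]' --turn '[[0,0,0],[0,0,0],[0,0,0],[0,0,0],[0,0,0],[0,0,0],[0,0,0],[0,0,0]]' --gripper '[-1,-1,-1,-1,-1,-1,-1,-1]'

```text
t: 54.2
tool_pos: [0.4164, 0.2309, 0.3264]
orientation: [-179.9, 0.1, 85.1]
force: [0.7, -0.5, -2.5]
grip_width: 0.0472
grip_force: 30.0
```

Call:
apply_moves --dp '[[0,0,-0.001],[0,0,-0.002],[0,0,-0.003],[0,0,-0.003]]' --turn '[[0,0,0],[0,0,0],[0,0,0],[0,0,0]]' --gripper '[-1,-1,-1,-1]'

```text
t: 54.7
tool_pos: [0.4162, 0.2317, 0.3251]
orientation: [180.0, -0.0, 85.2]
force: [0.2, -0.0, -1.5]
grip_width: 0.0467
grip_force: 30.0
```

Call:
apply_moves --dp '[[0,0,-0.001],[0,0,-0.002],[0,0,-0.002],[0,0,-0.002]]' --turn '[[0,0,0],[0,0,0],[0,0,0],[0,0,0]]' --gripper '[-1,-1,-1,-1]'

```text
t: 55.2
tool_pos: [0.4164, 0.2317, 0.3241]
orientation: [179.9, -0.0, 85.2]
force: [-2.0, -2.9, 16.4]
grip_width: 0.0467
grip_force: 30.0
```

Call:
apply_moves --dp '[[0,0,-0.0005],[0,0,-0.001],[0,0,-0.001],[0,0,-0.001]]' --turn '[[0,0,0],[0,0,0],[0,0,0],[0,0,0]]' --gripper '[-1,-1,-1,-1]'

```text
t: 55.7
tool_pos: [0.4167, 0.2317, 0.3238]
orientation: [179.8, -0.1, 85.2]
force: [-2.1, -2.3, 24.0]
grip_width: 0.0469
grip_force: 30.0
```

Call:
apply_moves --dp '[[0,0,0.001],[0,0,0.002],[0,0,0.002],[0,0,0.002],[0,0,0.002],[0,0,0.03],[0,0,0.06],[0,0,0.085]]' --turn '[[0,0,0],[0,0,0],[0,0,0],[0,0,0],[0,0,0],[0,0,0],[0,0,0],[0,0,0]]' --gripper '[-1,-1,1,1,1,1,1,1]'

```text
t: 56.7
tool_pos: [0.4162, 0.2316, 0.4078]
orientation: [180.0, -0.0, 85.2]
force: [-0.1, -1.0, -0.9]
grip_width: 0.0945
grip_force: 0.0
```

Call:
apply_moves --dp '[[-0.02,0.04,0],[-0.05,0.09,0],[-0.08,0.14,0],[-0.11,0.19,0],[-0.14,0.24,0],[-0.17,0.3,0],[-0.195,0.353,0],[-0.195,0.353,0]]' --turn '[[0,0,0],[0,0,0],[0,0,0],[0,0,0],[0,0,0],[0,0,0],[0,0,0],[0,0,0]]' --gripper '[1,1,1,1,1,1,1,1]'

```text
t: 57.7
tool_pos: [0.219, 0.5873, 0.4058]
orientation: [-180.0, 0.0, 85.4]
force: [0.6, -1.0, -0.4]
grip_width: 0.0952
grip_force: 0.0
```

Run:
```python
from h import *
p=capture('top')
a=cv2.imread('pics/top0.png')[:,:,::-1]
print(read_state()['tool_pos'])
f=lambda q:cv2.resize(q[165:235,180:320,::-1],None,fx=4,fy=4,interpolation=cv2.INTER_CUBIC)
cv2.imwrite('pics/t9.png',np.vstack([f(a),f(p)]))
# shift of each lid/head patch against the start
for n,img0 in(('top',a),('side',cv2.imread('pics/side0.png')[:,:,::-1])):
    im=p if n=='top' else capture(n)
    for q,X,z in(('tall',(.4255,.3805),.105),('short',(.4175,.306),.094),('mill',(.4165,.231),.15),('caddycorner',(.562,.175),.03)):
        u,v=np.round(proj(n,[*X,z])[0]).astype(int)
        g0=cv2.resize(img0[v-9:v+10,u-10:u+11],None,fx=8,fy=8,interpolation=cv2.INTER_CUBIC);g1=cv2.resize(im[v-13:v+14,u-14:u+15],None,fx=8,fy=8,interpolation=cv2.INTER_CUBIC)
        r=cv2.matchTemplate(g1,g0,cv2.TM_CCOEFF_NORMED);_,m,_,l=cv2.minMaxLoc(r)
        print(n,q,'score',round(m,2),'shift px',l[0]/8-4,l[1]/8-4)
```

```text
[0.22004629 0.58572599 0.40583715]
top tall score 0.99 shift px 0.125 -0.25
top short score 0.89 shift px 0.25 0.125
top mill score 0.71 shift px 0.5 0.125
top caddycorner score 1.0 shift px 0.0 0.0
side tall score 1.0 shift px -0.375 0.0
side short score 1.0 shift px -0.25 -0.125
side mill score 1.0 shift px 0.5 -0.125
side caddycorner score 1.0 shift px -0.125 0.125
```

View pics/t9.png

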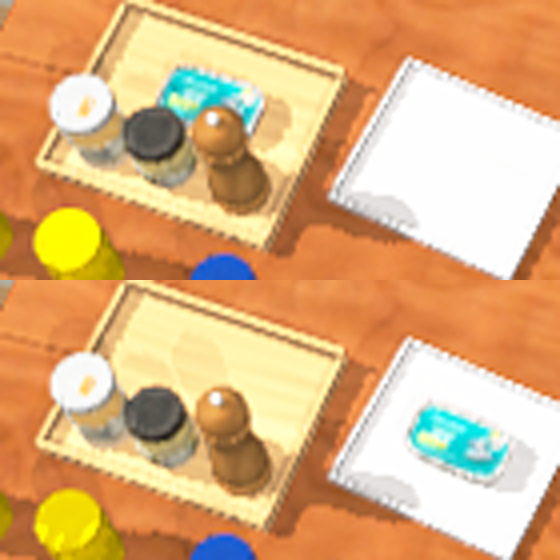

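Bottom half is the scene now: jars and mill are upright in their starting places, shifted by at most 0.5 px (about 2 mm). The tin is centred in the tray, and the gripper is clear of everything.

```bash
python3 -c "
from station import *
print(finish_job())"
```

```text
the job is handed in; nothing more can be done
None
```

The job is handed in at about 58 s: both jars and the mill are back upright in their own places (within about 2 mm by camera), and the flat tin lies in the middle of the tray along its long side.

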